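Sort out the mounts that have gone soft

TASK

Two of the four rubber-to-metal mounts on the plywood board have gone soft with oil, though all four look alike: find them by squeezing the mounts across their two steel plates, gently, never squashing any of them by more than 8 mm. Put the two soft ones in the empty blue basket on the right, and leave the two sound ones standing in their places on the board. Do not disturb the bushing, the flanged bushing and the tape measure beside the board.

Things in the scene. Friction and masses are not known exactly. Their poses are not given: they have to be found in the camera images.
- mount_board: Plywood board fixed on the desk, 270 (x) x 200 (y) x 8 mm, with four places in two rows of two. A rubber-to-metal mount stands loose in each: two upright square steel plates (40 x 40 x 6 mm) joined along the board's x by a short rubber core; 56 mm long over the plates, 40 mm high, 0.12 kg. Two soft, two sound, alike to look at. Origin: centre of the underside, z up.
- place_1 (a point): Place on the board's top (8 mm above the desk), near row, right, between two wooden strips 5 mm high and 46 mm apart; x along the strips. A mount stands within 4 mm of it. The mounts are not tracked themselves. Squeezed across its plates, along x, any mount starts to give at 1.6 N; after that a soft one gives 1 mm for each further 0.8 N, a sound one 1 mm for each further 6 N.
- place_2 (a point): Place on the board's top (8 mm above the desk), near row, left, between two wooden strips 5 mm high and 46 mm apart; x along the strips. A mount stands within 4 mm of it. A mount comes to its stop when squashed by 10 mm; squashed by more than 8 mm it is ruined.
- place_3 (a point): Place on the board's top (8 mm above the desk), far row, right, between two wooden strips 5 mm high and 46 mm apart; x along the strips. A mount stands within 4 mm of it. The plates' outer faces stand 28 mm before and behind the mount's middle, free for the fingers. Friction on the board can take up a newton or two of a squeeze while the mount is pressed down on it.
- place_4 (a point): Place on the board's top (8 mm above the desk), far row, left, between two wooden strips 5 mm high and 46 mm apart; x along the strips. A mount stands within 4 mm of it. Any of the four mounts may stand here; soft and sound ones change places from one start to the next.
- scrap_basket: Empty low light blue plastic basket right of the board, open above, fixed (not the one at the back that holds tape rolls), 183 mm (x) by 272 mm (y) outside, 166 by 254 mm inside, rim 56 mm above the desk; its paper lining, flat over the middle 140 by 220 mm, lies 21 mm above the desk. Origin: centre of the underside, on the desk.
- bushing: Bystander on the desk in front of the board: turned steel bushing, 38 mm across, 28 mm high; origin at the centre of its underside.
- flange: Bystander on the desk in front of the board: turned steel flanged bushing, 56 mm across, 24 mm high; origin at the centre of its underside.
- tape: Bystander on the desk left of the board: yellow tape measure, 70 x 83 x 35 mm; origin at the centre of its underside.

How it is judged:
On the way:
1. a soft mount is squeezed between the fingers until it gives by at least 1 mm (((distance between mount_b_c0 and mount_b_plate_c0 below 0.049 m and contact force between the fingers and mount_b_c0 above 0.5 N and contact force between the fingers and mount_b_plate_c0 above 0.5 N) or (distance between mount_c_c0 and mount_c_plate_c0 below 0.049 m and contact force between the fingers and mount_c_c0 above 0.5 N and contact force between the fingers and mount_c_plate_c0 above 0.5 N))), for 0.2 s.
At the end, for the whole second after the job is handed in: both soft mounts lie in the blue basket, below its rim (any way up); both sound ones stand upright in their places, within 30 mm of where they stood (_c0 and _plate_c0: a mount's two plates, 50 mm apart unsqueezed; the letters say nothing of where it stands) (x of mount_b_c0 in the frame of scrap_basket between -0.083 and 0.083 m and y of mount_b_c0 in the frame of scrap_basket between -0.127 and 0.127 m and z of mount_b_c0 in the frame of scrap_basket between 0 and 0.056 m and x of mount_b_plate_c0 in the frame of scrap_basket between -0.083 and 0.083 m and y of mount_b_plate_c0 in the frame of scrap_basket between -0.127 and 0.127 m and z of mount_b_plate_c0 in the frame of scrap_basket between 0 and 0.056 m and x of mount_c_c0 in the frame of scrap_basket between -0.083 and 0.083 m and y of mount_c_c0 in the frame of scrap_basket between -0.127 and 0.127 m and z of mount_c_c0 in the frame of scrap_basket between 0 and 0.056 m and x of mount_c_plate_c0 in the frame of scrap_basket between -0.083 and 0.083 m and y of mount_c_plate_c0 in the frame of scrap_basket between -0.127 and 0.127 m and z of mount_c_plate_c0 in the frame of scrap_basket between 0 and 0.056 m and distance of each of mount_a_c0, mount_d_c0 from where it was at the start of the episode below 0.03 m and angle between each of mount_a_c0, mount_d_c0's own z axis and vertical below 0.2 rad); the robot touches nothing.
It fails at once if a mount is squashed by more than 8 mm (distance between mount_a_c0 and mount_a_plate_c0 below 0.042 m or distance between mount_b_c0 and mount_b_plate_c0 below 0.042 m or distance between mount_c_c0 and mount_c_plate_c0 below 0.042 m or distance between mount_d_c0 and mount_d_plate_c0 below 0.042 m).
It fails at once if the bushing, the flanged bushing or the tape measure is moved by more than 20 mm (distance of any of bushing, flange, tape from where it was at the start of the episode above 0.02 m).
It also fails if it takes over 67 s, if anything falls off the work surface, if the arm or the gripper's body presses on something with over 40 N, if the wrist force passes 120 N, or if a joint passes its speed limit or range.

ROBOT

A 6-joint arm with a two-finger parallel gripper is mounted at the origin on a cart in front of the work surface, level with it; the furniture and walls round the work are solid. World frame = base frame: x ahead of the robot, y to its left, z up, the work surface at z = 0. Lengths are in m, angles in rad, forces in N, time in s.
With the tool pointing down it reaches from about 0.275 to 0.75 m from the base axis. Payload 10.2 kg.
Tool frame: the origin (TCP) lies between the finger pads; the fingertips stand 22 mm ahead of it and the grasp point (between the pads) lies 3 mm ahead of it; z points along the fingers, y is the line along which they close (so a half turn about z gives the same grasp; the last joint's range is limited). The gripper opens to 85 mm and grips with 20 to 120 N. Pads are 22 mm wide; open, the fingers measure 114 mm over their backs; the gripper's body (76 mm by 85 mm) begins 54 mm behind the grasp point. The pads swing forward as they close: fully open they stand 13 mm farther back than shut.
Start: joints at [-1.544, 0.313, 1.498, -0, 1.331, -0.223], TCP at [0.13, -0.509, 0.253] pointing down, gripper open.
Joint ranges: [-2.94, 2.94], [-0.97, 2.17], [0.19, 2.56], [-1.23, 4.37], [0.02, 3.11], [-2.88, 2.88]. Speed limits (rad/s): [2.39, 2.39, 3.01, 3.14, 3.14, 3.14].

INTERFACE

Orientations are given as a unit quaternion [x, y, z, w].
In Python, from cell import get_state, eyes, job_done, spotter gives the robot as it stands.
- The arm moves only by the tool play_rows, never from a script. Its argument "motion" is a list of rows, each a list of 6 numbers: the shift along the world's x, y, z as a fraction of full scale, then the turn, a rotation vector about the world's x, y, z as a fraction of full scale. In form: [[tx, ty, tz, rx, ry, rz], ...]. A call has 1 to 8 rows; each row is the pose to reach, as a shift and turn from the pose commanded when the call began; what a row does not reach only later rows make up. Full scale, the value 1, is 100 mm for a shift and 45 degrees for a turn. A row lasts 1/12 s, in which the tool goes at most 41.7 mm and 7.16 degrees, less where a joint would pass 70% of its speed; a pose out of reach is approached as far as the arm can. A call with a number of a shift or a turn outside -1 to 1 is refused whole. A call with a gripper value outside its range is refused whole. "fingers" is the opening, from -1 (shut) to 1 (fully open), set as the call begins (left out, the last holds). The fingers move at their own pace and stop on an object; "squeeze" is the grip in N (left out, the last holds). Time passes only in rows, so rows that repeat a pose let the fingers close. It gives the time, the measured TCP pose, the force, the opening and the grip force at its end, in the units of the state.
- get_state(): the state, without advancing time (a new reading comes with each control period).
- eyes.capture(name): name is "scene" or "top"; returns a dict with "image" (400x640x3 uint8, red, green, blue), "K" (3x3 intrinsics, pixels), "dist" ([k1, k2, p1, p2, k3] as OpenCV has them; the pictures are not rectified), "extrinsics" (4x4, takes a point from world to camera coordinates). Camera axes: x right, y down, z forward; pixel columns grow to the right and rows downward; lengths in m; the calibration is good to about 2 mm. A picture is of the moment at which its call begins. There is no depth.
- job_done(): hands the job in; it is judged then, once.
Trained networks look in a picture, given as the dict that the camera call returned (one of the last four; its "shot" number tells which), for a name from the list of things; names that differ only in an ending like _2 or _b are one class to them, and where a whole thing is asked for, a point or a joint stands for the part that bears it (a point fixed in the world has none). Each returns a list of dicts, best first, with "score" (0 to 1); they miss things now and then, are a little off and sometimes report something else, mostly with a low value. They report only what shows in the picture. A call takes as long as a camera call.
- spotter.cut_out(name, picture): "mask" (400x640 bool, what is visible of it) and "bbox" ([left, top, right, bottom] in pixels, round what is visible of it).
The state is a dict: "t": time; "joints": joint angles; "qvel": joint speeds; "effort": joint torques, N m; "ee_pos": TCP position; "eef_rot": TCP orientation; "ft_force": force on the tool from outside, world axes, zero at the start; "torque": the same for the moment, N m; "opening": opening from 0.0 (shut) to 1.0 (fully open); "grasp_force": force on a finger pad.
Only numpy, scipy, OpenCV 4.12 (cv2) and the standard library are available. Lean on these libraries where they do the work, as an engineer would, in place of code of your own. Each camera call takes 0.05 s, during which the arm holds its last target. There are 200 camera calls.

## Working session

There is one attempt and no reset: what is moved stays moved. The work goes in short steps, Python scripts to look and compute and a tool call to move; the robot and the scene stay as the last step left them, time stands still between calls to the robot, and variables do not carry over. Pictures are saved under pics/ and viewed, at most 10 in all, crops included, and the job is handed in when it is done.

Besides the shell and the picture viewer there is one more tool, called after "Emit:" by a JSON object that holds its "name" and its "arguments". play_rows: Moves the arm, as the interface text tells. Shift numbers are shares of 100 mm and turn numbers shares of 45 degrees, none past 1 either way. Its arguments: {"type":"object","properties":{"motion":{"type":"array"},"fingers":{"type":"number"},"squeeze":{"type":"number"}},"required":["motion"]}

```bash
mkdir -p pics; ls; cat > h.py <<'E'
import numpy as np, cv2
from cell import get_state, eyes, job_done, spotter
def ray(p,uv,z):
    n=cv2.undistortPoints(np.array([[uv]],float),np.array(p["K"]),np.array(p["dist"]))[0,0]
    E=np.array(p["extrinsics"]);R=E[:3,:3];t=E[:3,3]
    c=-R.T@t;d=R.T@np.array([n[0],n[1],1]);return c+d*(z-c[2])/d[2]
def proj(p,X):
    E=np.array(p["extrinsics"]);r,_=cv2.Rodrigues(E[:3,:3])
    return cv2.projectPoints(np.array(X,float).reshape(-1,3),r,E[:3,3],np.array(p["K"]),np.array(p["dist"]))[0][:,0]
E
python3 - <<'E'
from h import *
s=get_state();print({k:np.round(v,3) for k,v in s.items()})
for n in("top","scene"):
    p=eyes.capture(n);cv2.imwrite(f"pics/{n}0.png",p["image"][:,:,::-1])
    E=np.array(p["extrinsics"]);print(n,-E[:3,:3].T@E[:3,3])
    for o in("mount_board","scrap_basket","bushing","flange","tape"):
        for r in spotter.cut_out(o,p)[:2]:
            b=r["bbox"];print(o,round(r["score"],2),b,r["mask"].sum())
            m=r["mask"];(c,sz,a)=cv2.minAreaRect(np.argwhere(m)[:,::-1].astype(np.float32));print("  c",ray(p,c,0.0).round(3),np.round(sz),round(a,1))
E
```

```text
pics
{'t': np.float64(0.0), 'joints': array([-1.544,  0.313,  1.498, -0.   ,  1.331, -0.223]), 'qvel': array([-0.   ,  0.   ,  0.001,  0.001,  0.   ,  0.001]), 'effort': array([ 1.0000e-03, -4.1227e+01, -2.5974e+01, -0.0000e+00,  4.0000e-03,
        0.0000e+00]), 'ee_pos': array([ 0.13 , -0.508,  0.253]), 'eef_rot': array([ 0.992,  0.125,  0.   , -0.001]), 'ft_force': array([-0.614,  0.718, -0.325]), 'torque': array([-0.02 ,  0.044,  0.052]), 'grasp_force': np.float64(0.0), 'opening': np.float64(0.999)}
top [0.27282612 0.02452791 1.31853542]
mount_board 0.83 [229.2, 125.0, 308.4, 229.8] 5663
  c [0.562 0.171 0.   ] [95. 73.] 83.7
scrap_basket 0.97 [374.5, 141.5, 484.3, 216.7] 6788
  c [ 0.57  -0.282  0.   ] [ 69. 102.] 85.3
flange 0.68 [280.1, 226.6, 302.4, 242.4] 306
  c [0.408 0.106 0.   ] [20. 19.] 90.0
tape 0.8 [197.9, 168.6, 223.9, 193.9] 616
  c [0.549 0.336 0.   ] [25. 26.] 90.0
tape 0.44 [230.2, 128.7, 306.6, 231.9] 5655
  c [0.562 0.172 0.   ] [95. 73.] 83.3
scene [0.03037176 0.81880872 0.63161806]
mount_board 0.84 [188.8, 211.9, 325.7, 282.4] 4370
  c [0.569 0.178 0.   ] [129.  58.] 11.3
scrap_basket 0.87 [299.5, 136.2, 377.6, 193.4] 3210
  c [ 0.59  -0.305  0.   ] [76. 55.] 8.5
scrap_basket 0.74 [190.3, 213.8, 324.8, 284.0] 4109
  c [0.572 0.172 0.   ] [125.  59.] 13.6
bushing 0.66 [305.6, 258.2, 322.5, 274.0] 314
  c [0.401 0.187 0.   ] [19. 16.] 90.0
flange 0.79 [318.8, 237.3, 342.4, 255.8] 331
  c [0.411 0.104 0.   ] [20. 20.] 45.0
tape 0.69 [203.4, 264.1, 247.6, 299.3] 1065
  c [0.563 0.309 0.   ] [32. 46.] 45.0
```

```bash
python3 - <<'E'
import cv2
a=cv2.imread("pics/top0.png")[105:255,190:390];cv2.imwrite("pics/topcrop.png",cv2.resize(a,None,fx=4,fy=4,interpolation=cv2.INTER_CUBIC))
a=cv2.imread("pics/scene0.png")[195:305,185:345];cv2.imwrite("pics/scenecrop.png",cv2.resize(a,None,fx=5,fy=5,interpolation=cv2.INTER_CUBIC))
E
```

```text
(no output)
```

View pics/topcrop.png

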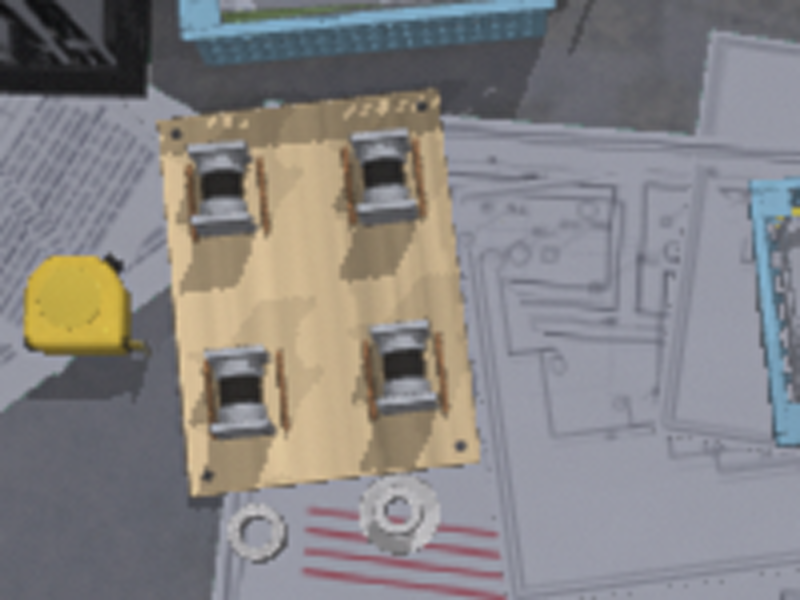

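View pics/scenecrop.png

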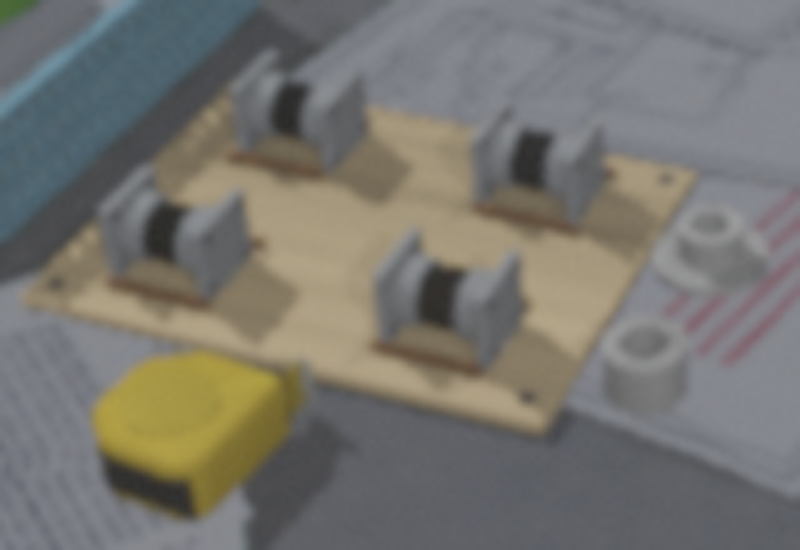

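View pics/top0.png

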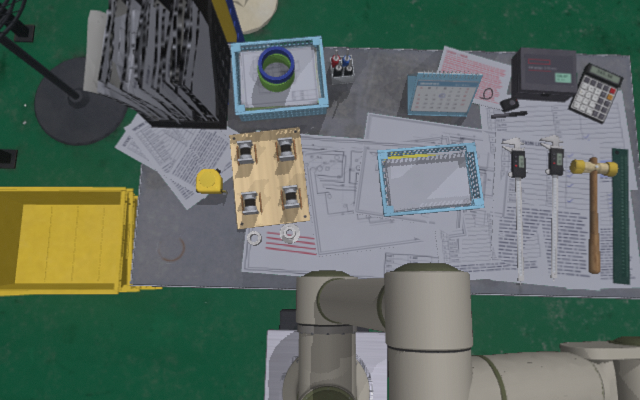

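The top view shows the board at about (270,178), yawed by about 5°. Mounts are at about (246,151), (286,148), (250,203) and (291,197), with the tape at (208,181), the bushings at (254,238) and (290,233), and the basket at (430,180). The scene view confirms all four mounts are upright.

```bash
python3 - <<'E'
from h import *
p=eyes.capture("top");q=eyes.capture("scene")
f=lambda u,v,z:ray(p,(190+(u+.5)/4-.5,105+(v+.5)/4-.5),z)
C=[f(u,v,.008) for u,v in[(158,120),(438,90),(480,462),(192,496)]]
print(np.round(C,3),[np.linalg.norm(C[i]-C[i-1]).round(3) for i in range(4)])
c=np.mean(C,0);e=(C[0]+C[1]-C[2]-C[3]);yaw=np.arctan2(e[1],e[0]);print("board",c,np.degrees(yaw))
im=p["image"][:,:,::-1].copy();iq=q["image"][:,:,::-1].copy()
R=np.array([[np.cos(yaw),-np.sin(yaw)],[np.sin(yaw),np.cos(yaw)]])
S=5
a=cv2.resize(im[105:255,190:330],None,fx=S,fy=S,interpolation=cv2.INTER_CUBIC);b=cv2.resize(iq[195:305,185:345],None,fx=S,fy=S,interpolation=cv2.INTER_CUBIC)
for n,g,h in[("FL",(218,143),(224,232)),("FR",(380,132),(388,220)),("NL",(236,348),(240,436)),("NR",(400,322),(408,412))]:
    G=f(*g,.048);H=f(*h,.008);m=(G+H)/2
    print(n,G.round(4),H.round(4),"c",m.round(4),"len",np.linalg.norm((G-H)[:2]).round(4),"board frame",(R.T@(m-c)[:2]).round(4))
    for z in(.008,.048):
        X=[np.r_[m[:2]+R@np.array(k),z] for k in[(.028,.02),(.028,-.02),(-.028,-.02),(-.028,.02)]]
        for P,img,o in((p,a,(190,105)),(q,b,(185,195))):
            pts=((proj(P,X)-o+.5)*S).astype(int);cv2.polylines(img,[pts],True,(0,0,255) if z>.02 else (0,255,0),1)
cv2.imwrite("pics/ov1.png",a[:,:][:600]);cv2.imwrite("pics/ov2.png",b)
# basket
r=spotter.cut_out("scrap_basket",p)[0]["mask"]
bx=cv2.boxPoints(cv2.minAreaRect(np.argwhere(r)[:,::-1].astype(np.float32)))
B=[ray(p,x,.056) for x in bx];print(np.round(B,3),np.mean(B,0))
E
```

```text
[[0.681 0.286 0.008]
 [0.709 0.09  0.008]
 [0.444 0.052 0.008]
 [0.416 0.247 0.008]] [np.float64(0.268), np.float64(0.198), np.float64(0.267), np.float64(0.198)]
board [0.56258717 0.16888694 0.008     ] 8.224698144587569
FL [0.6536 0.2365 0.048 ] [0.6013 0.2356 0.008 ] c [0.6275 0.236  0.028 ] len 0.0523 board frame [0.0738 0.0572]
FR [0.6647 0.1264 0.048 ] [0.6132 0.1215 0.008 ] c [0.6389 0.124  0.028 ] len 0.0517 board frame [ 0.0692 -0.0554]
NL [0.5117 0.2169 0.048 ] [0.4579 0.217  0.008 ] c [0.4848 0.2169 0.028 ] len 0.0538 board frame [-0.0701  0.0587]
NR [0.5325 0.1078 0.048 ] [0.4777 0.1026 0.008 ] c [0.5051 0.1052 0.028 ] len 0.0551 board frame [-0.066  -0.0548]
[[ 0.639 -0.123  0.056]
 [ 0.669 -0.405  0.056]
 [ 0.48  -0.413  0.056]
 [ 0.452 -0.139  0.056]] [ 0.55993295 -0.2700677   0.056     ]
```

```bash
python3 -c "
import cv2,numpy as np
a=cv2.imread('pics/ov1.png');b=cv2.imread('pics/ov2.png');print(a.shape)
cv2.imwrite('pics/ov1s.png',a[60:600])"
```

```text
(600, 700, 3)
```

View pics/ov1.png

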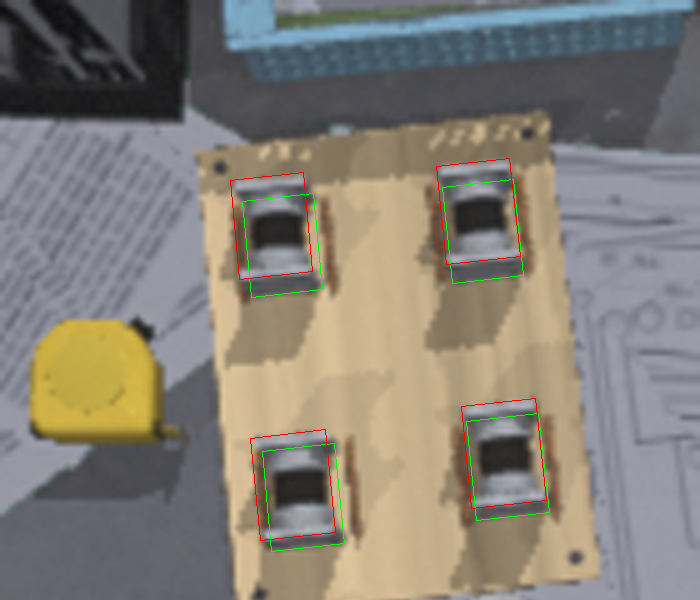

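View pics/ov2.png

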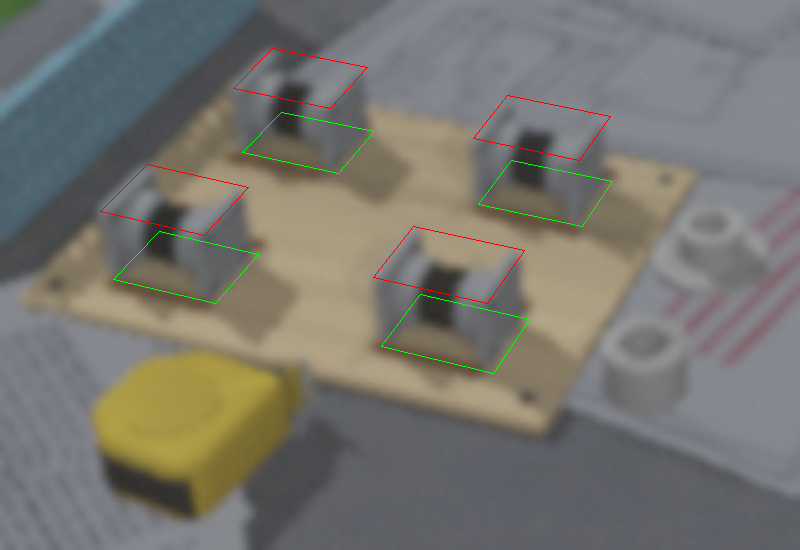

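Overlay outlines match the mounts in both views to within about 2 mm. Before reaching the far row I'll check the shelf at the back left.

View pics/scene0.png

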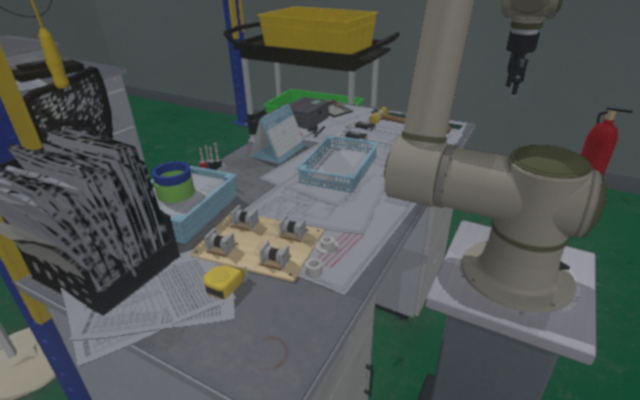

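Emit:
{"name": "play_rows", "arguments": {"motion": [[0.15, 0.25, 0, 0, 0, 0.08], [0.3, 0.5, 0, 0, 0, 0.16], [0.45, 0.75, 0, 0, 0, 0.24], [0.6, 1, 0, 0, 0, 0.31]], "fingers": 1, "squeeze": 20}}

```text
t: 1.08
ee_pos: [0.1902, -0.4075, 0.2532]
eef_rot: [0.969, 0.245, 0.0, -0.0]
ft_force: [0.4, 1.3, 0.2]
opening: 1.0
grasp_force: 0.0
```

Emit:
{"name": "play_rows", "arguments": {"motion": [[0.15, 0.25, 0, 0, 0, 0.08], [0.3, 0.5, 0, 0, 0, 0.16], [0.45, 0.75, 0, 0, 0, 0.24], [0.6, 1, 0, 0, 0, 0.31]]}}

```text
t: 1.42
ee_pos: [0.2502, -0.3074, 0.2534]
eef_rot: [0.932, 0.361, 0.0, 0.0]
ft_force: [-0.9, 0.1, -0.5]
opening: 1.0
grasp_force: 0.0
```

The rack stands behind and left of the board, from about (178,245) in the scene view, so it's clear of the gripper's paths. Moving on.

Emit:
{"name": "play_rows", "arguments": {"motion": [[0.15, 0.25, 0, 0, 0, 0.08], [0.3, 0.5, 0, 0, 0, 0.16], [0.45, 0.75, 0, 0, 0, 0.24], [0.6, 1, 0, 0, 0, 0.31]]}}

```text
t: 1.75
ee_pos: [0.3102, -0.2074, 0.2535]
eef_rot: [0.882, 0.472, 0.0, 0.0]
ft_force: [0.5, -0.2, 0.2]
opening: 0.999
grasp_force: 0.0
```

Emit:
{"name": "play_rows", "arguments": {"motion": [[0.15, 0.25, 0, 0, 0, 0.08], [0.3, 0.5, 0, 0, 0, 0.16], [0.45, 0.75, 0, 0, 0, 0.24], [0.6, 1, 0, 0, 0, 0.31]]}}

```text
t: 2.08
ee_pos: [0.3703, -0.1073, 0.2535]
eef_rot: [0.818, 0.576, 0.0, 0.0]
ft_force: [-0.1, -0.8, 0.4]
opening: 0.997
grasp_force: 0.0
```

Emit:
{"name": "play_rows", "arguments": {"motion": [[0.15, 0.25, 0, 0, 0, 0.08], [0.3, 0.5, 0, 0, 0, 0.16], [0.45, 0.75, 0, 0, 0, 0.24], [0.6, 1, 0, 0, 0, 0.31]]}}

```text
t: 2.42
ee_pos: [0.4303, -0.0072, 0.2535]
eef_rot: [0.742, 0.671, 0.0, 0.0]
ft_force: [0.1, -0.8, 0.4]
opening: 0.998
grasp_force: 0.0
```

Emit:
{"name": "play_rows", "arguments": {"motion": [[0.2, 0.25, -0.2, 0, 0, 0.08], [0.4, 0.5, -0.4, 0, 0, 0.16], [0.6, 0.75, -0.6, 0, 0, 0.24], [0.75, 1, -0.8, 0, 0, 0.31], [0.75, 1, -0.8, 0, 0, 0.31]]}}

```text
t: 2.83
ee_pos: [0.5047, 0.0946, 0.1693]
eef_rot: [0.654, 0.757, -0.001, -0.002]
ft_force: [-0.2, -0.1, -1.3]
opening: 1.003
grasp_force: 0.0
```

```bash
python3 - <<'E'
from h import *
q=eyes.capture("scene");s=get_state()
print(ray(q,(178,245),0),s["joints"].round(2),s["ee_pos"],s["ft_force"].round(2))
from scipy.spatial.transform import Rotation as Ro
y=Ro.from_quat(s["eef_rot"]).as_matrix()[:,1];print(np.degrees(np.arctan2(y[1],y[0])))
E
```

```text
[0.73877823 0.26982582 0.        ] [-0.05  0.37  1.65  0.    1.13 -0.19] [0.50444074 0.09297537 0.17109664] [-0.53 -0.35  0.02]
8.198204231151863
```

Emit:
{"name": "play_rows", "arguments": {"motion": [[0, 0.13, -0.25, 0, 0, 0], [0, 0.13, -0.5, 0, 0, 0], [0, 0.13, -0.75, 0, 0, 0], [0, 0.13, -1, 0, 0, 0]]}}

```text
t: 3.22
ee_pos: [0.505, 0.1037, 0.0733]
eef_rot: [0.656, 0.754, 0.001, 0.001]
ft_force: [0.8, -0.3, -0.6]
opening: 0.999
grasp_force: 0.0
```

Emit:
{"name": "play_rows", "arguments": {"motion": [[0, 0, -0.15, 0, 0, 0], [0, 0, -0.3, 0, 0, 0], [0, 0, -0.35, 0, 0, 0], [0, 0, -0.35, 0, 0, 0]]}}

```text
t: 3.55
ee_pos: [0.5045, 0.1037, 0.0381]
eef_rot: [0.656, 0.754, -0.0, -0.0]
ft_force: [1.2, 0.5, 0.7]
opening: 1.001
grasp_force: 0.0
```

Emit:
{"name": "play_rows", "arguments": {"motion": [[0, 0, 0, 0, 0, 0], [0, 0, 0, 0, 0, 0], [0, 0, 0, 0, 0, 0], [0, 0, 0, 0, 0, 0]], "fingers": 0.45}}

```text
t: 3.88
ee_pos: [0.5051, 0.1043, 0.039]
eef_rot: [0.656, 0.755, 0.0, 0.001]
ft_force: [0.6, -0.3, 0.0]
opening: 0.728
grasp_force: 0.0
```

Emit:
{"name": "play_rows", "arguments": {"motion": [[0, 0, 0, 0, 0, 0], [0, 0, 0, 0, 0, 0], [0, 0, 0, 0, 0, 0], [0, 0, 0, 0, 0, 0]], "fingers": 0.34}}

```text
t: 4.22
ee_pos: [0.5049, 0.1043, 0.0384]
eef_rot: [0.656, 0.755, 0.0, 0.0]
ft_force: [0.7, -0.3, 0.6]
opening: 0.672
grasp_force: 0.4
```

Emit:
{"name": "play_rows", "arguments": {"motion": [[0, 0, 0, 0, 0, 0], [0, 0, 0, 0, 0, 0], [0, 0, 0, 0, 0, 0]], "fingers": 0.29}}

```text
t: 4.47
ee_pos: [0.5049, 0.1043, 0.0385]
eef_rot: [0.656, 0.755, 0.0, 0.0]
ft_force: [-0.1, 0.5, 3.6]
opening: 0.648
grasp_force: 3.2
```

Emit:
{"name": "play_rows", "arguments": {"motion": [[0, 0, 0, 0, 0, 0], [0, 0, 0, 0, 0, 0], [0, 0, 0, 0, 0, 0]], "fingers": 0.26}}

```text
t: 4.72
ee_pos: [0.5049, 0.1043, 0.0386]
eef_rot: [0.656, 0.755, 0.0, 0.0]
ft_force: [-0.5, 0.5, 4.9]
opening: 0.632
grasp_force: 4.6
```

NR gives about 1 N per mm, so it's soft. I'll grip it at about 5 mm of squash and lift.

Emit:
{"name": "play_rows", "arguments": {"motion": [[0, 0, 0, 0, 0, 0], [0, 0, 0, 0, 0, 0], [0, 0, 0, 0, 0, 0]], "fingers": 0.21}}

```text
t: 4.97
ee_pos: [0.505, 0.1043, 0.0388]
eef_rot: [0.656, 0.755, 0.0, 0.0]
ft_force: [-1.3, 0.1, 7.3]
opening: 0.605
grasp_force: 6.6
```

Emit:
{"name": "play_rows", "arguments": {"motion": [[0, 0, 0.05, 0, 0, 0], [0, 0, 0.1, 0, 0, 0], [0, 0, 0.15, 0, 0, 0], [0, 0, 0.2, 0, 0, 0], [0, 0, 0.2, 0, 0, 0]]}}

```text
t: 5.38
ee_pos: [0.5052, 0.1043, 0.0593]
eef_rot: [0.656, 0.755, 0.0, 0.001]
ft_force: [0.3, -0.7, -2.3]
opening: 0.605
grasp_force: 4.9
```

Emit:
{"name": "play_rows", "arguments": {"motion": [[0, 0, 0.2, 0, 0, 0], [0, 0, 0.4, 0, 0, 0], [0, -0.15, 0.6, 0, 0, 0], [0, -0.4, 0.8, 0, 0, 0], [0, -0.7, 0.8, 0, 0, 0], [0, -0.94, 0.8, 0, 0, 0]]}}

```text
t: 5.88
ee_pos: [0.5051, 0.0088, 0.1394]
eef_rot: [0.656, 0.755, 0.0, 0.001]
ft_force: [0.2, 0.4, -0.5]
opening: 0.605
grasp_force: 4.9
```

Emit:
{"name": "play_rows", "arguments": {"motion": [[0.05, -0.25, 0, 0, 0, 0], [0.1, -0.5, 0, 0, 0, 0], [0.15, -0.75, 0, 0, 0, 0], [0.2, -1, 0, 0, 0, 0]]}}

```text
t: 6.22
ee_pos: [0.5247, -0.091, 0.1383]
eef_rot: [0.656, 0.755, -0.0, -0.0]
ft_force: [0.7, 0.7, -1.4]
opening: 0.609
grasp_force: 4.9
```

Emit:
{"name": "play_rows", "arguments": {"motion": [[0.05, -0.25, 0, 0, 0, 0], [0.1, -0.5, 0, 0, 0, 0], [0.15, -0.75, 0, 0, 0, 0], [0.2, -1, 0, 0, 0, 0]]}}

```text
t: 6.55
ee_pos: [0.5447, -0.1909, 0.1381]
eef_rot: [0.656, 0.755, -0.0, -0.0]
ft_force: [-0.8, 0.1, -0.5]
opening: 0.606
grasp_force: 4.9
```

Emit:
{"name": "play_rows", "arguments": {"motion": [[0.04, -0.25, 0, 0, 0, 0], [0.08, -0.5, 0, 0, 0, 0], [0.12, -0.75, 0, 0, 0, 0], [0.15, -1, 0, 0, 0, 0]]}}

```text
t: 6.88
ee_pos: [0.5597, -0.2909, 0.1381]
eef_rot: [0.656, 0.755, -0.0, -0.0]
ft_force: [1.0, -1.1, -1.1]
opening: 0.606
grasp_force: 4.9
```

Emit:
{"name": "play_rows", "arguments": {"motion": [[0, -0.25, 0, 0, 0, 0], [0, -0.4, 0, 0, 0, 0], [0, -0.4, 0, 0, 0, 0], [0, -0.4, 0, 0, 0, 0]]}}

```text
t: 7.22
ee_pos: [0.5594, -0.3299, 0.1377]
eef_rot: [0.656, 0.754, 0.0, -0.0]
ft_force: [0.9, -0.3, -1.0]
opening: 0.607
grasp_force: 4.9
```

```bash
python3 - <<'E'
from h import *
q=eyes.capture("top");s=get_state();print(s["ee_pos"].round(3),s["opening"],s["grasp_force"],s["ft_force"].round(2))
cv2.imwrite("pics/carry.png",cv2.resize(q["image"][110:240,220:500,::-1],None,fx=2.8,fy=2.8))
E
```

```text
[ 0.56  -0.329  0.138] 0.6030216387632343 4.914791509509087 [ 0.25 -0.63 -0.85]
```

View pics/carry.png

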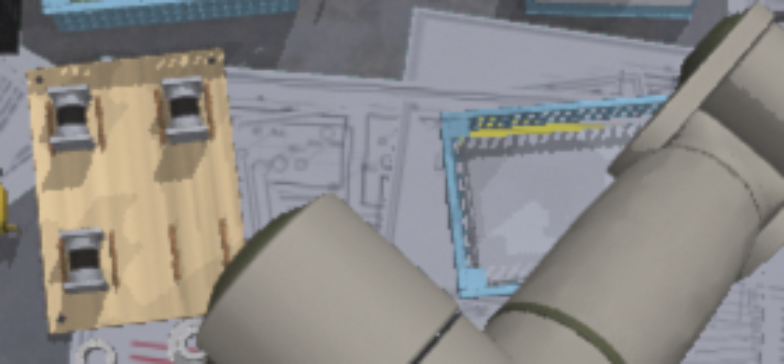

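The NR place (crop 200,250) is empty, the other three mounts stand undisturbed, and the gripper is over the right part of the basket. Lowering it in.

Emit:
{"name": "play_rows", "arguments": {"motion": [[0, 0, -0.2, 0, 0, 0], [0, 0, -0.4, 0, 0, 0], [0, 0, -0.6, 0, 0, 0], [0, 0, -0.75, 0, 0, 0], [0, 0, -0.83, 0, 0, 0], [0, 0, -0.83, 0, 0, 0]]}}

```text
t: 7.77
ee_pos: [0.5593, -0.3282, 0.0537]
eef_rot: [0.656, 0.755, 0.0, -0.002]
ft_force: [-0.4, -0.9, -1.4]
opening: 0.605
grasp_force: 4.9
```

Emit:
{"name": "play_rows", "arguments": {"motion": [[0, 0, 0, 0, 0, 0], [0, 0, 0, 0, 0, 0], [0, 0, 0, 0, 0, 0], [0, 0, 0, 0, 0, 0]], "fingers": 0.6}}

```text
t: 8.1
ee_pos: [0.5601, -0.3299, 0.0564]
eef_rot: [0.656, 0.755, 0.0, 0.001]
ft_force: [-0.2, 0.1, 0.3]
opening: 0.802
grasp_force: 0.0
```

Emit:
{"name": "play_rows", "arguments": {"motion": [[0, 0, 0.2, 0, 0, 0], [0, 0, 0.5, 0, 0, 0], [0, 0, 0.8, 0, 0, 0], [0, 0, 0.8, 0, 0, 0]]}}

```text
t: 8.43
ee_pos: [0.5617, -0.3313, 0.1424]
eef_rot: [0.656, 0.755, 0.0, 0.006]
ft_force: [0.7, -0.2, 1.1]
opening: 0.8
grasp_force: 0.0
```

Emit:
{"name": "play_rows", "arguments": {"motion": [[0.05, 0.3, 0, 0, 0, 0], [0.1, 0.6, 0, 0, 0, 0], [0.2, 1, 0, 0, 0, 0]], "fingers": 1}}

```text
t: 8.68
ee_pos: [0.5794, -0.2302, 0.1358]
eef_rot: [0.657, 0.754, -0.0, 0.001]
ft_force: [0.9, 0.6, -0.7]
opening: 1.0
grasp_force: 0.0
```

Emit:
{"name": "play_rows", "arguments": {"motion": [[0.05, 0.3, 0, 0, 0, 0], [0.1, 0.6, 0, 0, 0, 0], [0.2, 1, 0, 0, 0, 0]]}}

```text
t: 8.93
ee_pos: [0.5997, -0.1294, 0.1359]
eef_rot: [0.657, 0.754, -0.0, 0.001]
ft_force: [0.5, -0.8, -0.4]
opening: 0.999
grasp_force: 0.0
```

Emit:
{"name": "play_rows", "arguments": {"motion": [[0.05, 0.3, 0, 0, 0, 0], [0.1, 0.6, 0, 0, 0, 0], [0.2, 1, 0, 0, 0, 0]]}}

```text
t: 9.18
ee_pos: [0.6197, -0.0293, 0.1359]
eef_rot: [0.657, 0.754, 0.0, 0.001]
ft_force: [0.9, -0.1, -1.0]
opening: 1.001
grasp_force: 0.0
```

Emit:
{"name": "play_rows", "arguments": {"motion": [[0.05, 0.3, 0, 0, 0, 0], [0.1, 0.6, 0, 0, 0, 0], [0.2, 1, 0, 0, 0, 0]]}}

```text
t: 9.43
ee_pos: [0.6398, 0.0707, 0.1359]
eef_rot: [0.656, 0.754, 0.0, 0.0]
ft_force: [0.7, -1.1, 0.2]
opening: 1.006
grasp_force: 0.0
```

Emit:
{"name": "play_rows", "arguments": {"motion": [[0, 0.3, 0, 0, 0, 0], [0, 0.54, 0, 0, 0, 0], [0, 0.54, 0, 0, 0, 0], [0, 0.54, -0.2, 0, 0, 0], [0, 0.54, -0.2, 0, 0, 0]]}}

```text
t: 9.85
ee_pos: [0.6386, 0.1242, 0.1127]
eef_rot: [0.656, 0.755, -0.001, -0.001]
ft_force: [0.1, 0.0, -1.7]
opening: 0.995
grasp_force: 0.0
```

Down from z = 0.115 to 0.039 and squeeze.

Emit:
{"name": "play_rows", "arguments": {"motion": [[0, 0, -0.2, 0, 0, 0], [0, 0, -0.4, 0, 0, 0], [0, 0, -0.6, 0, 0, 0], [0, 0, -0.76, 0, 0, 0], [0, 0, -0.76, 0, 0, 0]]}}

```text
t: 10.27
ee_pos: [0.6383, 0.1234, 0.0365]
eef_rot: [0.656, 0.754, -0.002, -0.002]
ft_force: [-1.0, -0.8, -0.7]
opening: 1.002
grasp_force: 0.0
```

Emit:
{"name": "play_rows", "arguments": {"motion": [[0, 0, 0, 0, 0, 0], [0, 0, 0, 0, 0, 0], [0, 0, 0, 0, 0, 0], [0, 0, 0, 0, 0, 0]], "fingers": 0.4}}

```text
t: 10.6
ee_pos: [0.6403, 0.1242, 0.0406]
eef_rot: [0.656, 0.755, 0.001, 0.001]
ft_force: [0.3, -0.5, -0.1]
opening: 0.701
grasp_force: 0.0
```

Emit:
{"name": "play_rows", "arguments": {"motion": [[0, 0, 0, 0, 0, 0], [0, 0, 0, 0, 0, 0], [0, 0, 0, 0, 0, 0], [0, 0, 0, 0, 0, 0]], "fingers": 0.32}}

```text
t: 10.93
ee_pos: [0.6398, 0.1243, 0.0394]
eef_rot: [0.656, 0.755, 0.0, 0.0]
ft_force: [0.4, 0.5, -0.2]
opening: 0.664
grasp_force: 0.0
```

Emit:
{"name": "play_rows", "arguments": {"motion": [[0, 0, 0, 0, 0, 0], [0, 0, 0, 0, 0, 0], [0, 0, 0, 0, 0, 0]], "fingers": 0.28}}

```text
t: 11.18
ee_pos: [0.6399, 0.1243, 0.0396]
eef_rot: [0.656, 0.755, 0.0, 0.0]
ft_force: [-0.5, 0.9, 2.4]
opening: 0.644
grasp_force: 8.4
```

Emit:
{"name": "play_rows", "arguments": {"motion": [[0, 0, 0, 0, 0, 0], [0, 0, 0, 0, 0, 0], [0, 0, 0, 0, 0, 0]], "fingers": 0.26}}

```text
t: 11.43
ee_pos: [0.6399, 0.1243, 0.0397]
eef_rot: [0.656, 0.755, 0.0, 0.0]
ft_force: [-1.8, 0.8, 5.4]
opening: 0.636
grasp_force: 12.9
```

FR rises about 5–6 N per mm, so it's sound. Releasing it and going to FL.

Emit:
{"name": "play_rows", "arguments": {"motion": [[0, 0, 0, 0, 0, 0], [0, 0, 0, 0, 0, 0], [0, 0, 0, 0, 0, 0], [0, 0, 0, 0, 0, 0]], "fingers": 1}}

```text
t: 11.77
ee_pos: [0.6396, 0.1243, 0.039]
eef_rot: [0.656, 0.755, -0.0, -0.0]
ft_force: [-0.6, 0.5, -0.3]
opening: 1.001
grasp_force: 0.0
```

Emit:
{"name": "play_rows", "arguments": {"motion": [[0, 0, 0.2, 0, 0, 0], [0, 0, 0.45, 0, 0, 0], [0, 0, 0.7, 0, 0, 0], [-0.04, 0.4, 0.7, 0, 0, 0], [-0.08, 0.7, 0.7, 0, 0, 0], [-0.12, 1, 0.7, 0, 0, 0], [-0.12, 1, 0.7, 0, 0, 0]]}}

```text
t: 12.35
ee_pos: [0.6264, 0.2293, 0.1092]
eef_rot: [0.654, 0.756, 0.0, -0.001]
ft_force: [0.0, -0.3, -0.0]
opening: 0.995
grasp_force: 0.0
```

Emit:
{"name": "play_rows", "arguments": {"motion": [[0, 0.12, 0, 0, 0, 0], [0, 0.12, -0.2, 0, 0, 0], [0, 0.12, -0.4, 0, 0, 0], [0, 0.12, -0.6, 0, 0, 0], [0, 0.12, -0.7, 0, 0, 0], [0, 0.12, -0.7, 0, 0, 0]]}}

```text
t: 12.85
ee_pos: [0.6268, 0.2357, 0.0368]
eef_rot: [0.656, 0.755, -0.002, -0.001]
ft_force: [-0.5, 0.5, 0.4]
opening: 0.995
grasp_force: 0.0
```

Emit:
{"name": "play_rows", "arguments": {"motion": [[0, 0, 0, 0, 0, 0], [0, 0, 0, 0, 0, 0], [0, 0, 0, 0, 0, 0], [0, 0, 0, 0, 0, 0]], "fingers": 0.4}}

```text
t: 13.18
ee_pos: [0.6283, 0.2363, 0.0404]
eef_rot: [0.656, 0.755, 0.001, 0.001]
ft_force: [0.2, -0.7, 0.1]
opening: 0.702
grasp_force: 0.0
```

Emit:
{"name": "play_rows", "arguments": {"motion": [[0, 0, 0, 0, 0, 0], [0, 0, 0, 0, 0, 0], [0, 0, 0, 0, 0, 0], [0, 0, 0, 0, 0, 0]], "fingers": 0.32}}

```text
t: 13.52
ee_pos: [0.6279, 0.2363, 0.0395]
eef_rot: [0.656, 0.755, 0.0, 0.0]
ft_force: [0.4, 0.1, 0.3]
opening: 0.659
grasp_force: 0.2
```

Emit:
{"name": "play_rows", "arguments": {"motion": [[0, 0, 0, 0, 0, 0], [0, 0, 0, 0, 0, 0], [0, 0, 0, 0, 0, 0]], "fingers": 0.28}}

```text
t: 13.77
ee_pos: [0.628, 0.2363, 0.0396]
eef_rot: [0.656, 0.755, 0.0, 0.0]
ft_force: [-0.2, -0.6, 3.3]
opening: 0.639
grasp_force: 8.7
```

Emit:
{"name": "play_rows", "arguments": {"motion": [[0, 0, 0, 0, 0, 0], [0, 0, 0, 0, 0, 0], [0, 0, 0, 0, 0, 0]], "fingers": 0.26}}

```text
t: 14.02
ee_pos: [0.628, 0.2364, 0.0398]
eef_rot: [0.656, 0.755, 0.0, 0.0]
ft_force: [-0.3, -1.0, 5.3]
opening: 0.631
grasp_force: 13.1
```

FL is sound too, so NL should be the second soft one. I'll use a narrower opening there because of the bushing.

Emit:
{"name": "play_rows", "arguments": {"motion": [[0, 0, 0, 0, 0, 0], [0, 0, 0, 0, 0, 0], [0, 0, 0, 0, 0, 0], [0, 0, 0, 0, 0, 0]], "fingers": 0.75}}

```text
t: 14.35
ee_pos: [0.6276, 0.2362, 0.039]
eef_rot: [0.656, 0.755, -0.0, -0.0]
ft_force: [-0.4, -0.7, -0.3]
opening: 0.875
grasp_force: 0.0
```

Emit:
{"name": "play_rows", "arguments": {"motion": [[0, 0, 0.2, 0, 0, 0], [0, 0, 0.45, 0, 0, 0], [0, 0, 0.7, 0, 0, 0], [-0.3, -0.05, 0.7, 0, 0, 0], [-0.6, -0.1, 0.7, 0, 0, 0], [-0.9, -0.19, 0.7, 0, 0, 0], [-0.9, -0.19, 0.7, 0, 0, 0]]}}

```text
t: 14.93
ee_pos: [0.532, 0.2165, 0.108]
eef_rot: [0.656, 0.755, -0.003, -0.002]
ft_force: [0.0, -0.3, 0.5]
opening: 0.878
grasp_force: 0.0
```

Emit:
{"name": "play_rows", "arguments": {"motion": [[-0.3, 0, 0, 0, 0, 0], [-0.53, 0, 0, 0, 0, 0], [-0.53, 0, -0.2, 0, 0, 0], [-0.53, 0, -0.4, 0, 0, 0], [-0.53, 0, -0.6, 0, 0, 0], [-0.53, 0, -0.7, 0, 0, 0], [-0.53, 0, -0.7, 0, 0, 0]]}}

```text
t: 15.52
ee_pos: [0.4839, 0.217, 0.0375]
eef_rot: [0.656, 0.755, -0.001, -0.001]
ft_force: [-0.8, 0.2, 0.3]
opening: 0.877
grasp_force: 0.0
```

Emit:
{"name": "play_rows", "arguments": {"motion": [[0, 0, 0, 0, 0, 0], [0, 0, 0, 0, 0, 0], [0, 0, 0, 0, 0, 0], [0, 0, 0, 0, 0, 0]], "fingers": 0.4}}

```text
t: 15.85
ee_pos: [0.4853, 0.2174, 0.0402]
eef_rot: [0.656, 0.755, 0.001, 0.0]
ft_force: [-1.3, -1.1, 1.3]
opening: 0.702
grasp_force: 0.0
```

Emit:
{"name": "play_rows", "arguments": {"motion": [[0, 0, 0, 0, 0, 0], [0, 0, 0, 0, 0, 0], [0, 0, 0, 0, 0, 0], [0, 0, 0, 0, 0, 0]], "fingers": 0.32}}

```text
t: 16.18
ee_pos: [0.4848, 0.2173, 0.0394]
eef_rot: [0.656, 0.755, 0.0, 0.0]
ft_force: [-0.1, 0.7, -0.6]
opening: 0.66
grasp_force: 0.0
```

Emit:
{"name": "play_rows", "arguments": {"motion": [[0, 0, 0, 0, 0, 0], [0, 0, 0, 0, 0, 0], [0, 0, 0, 0, 0, 0]], "fingers": 0.28}}

```text
t: 16.43
ee_pos: [0.4849, 0.2173, 0.0395]
eef_rot: [0.656, 0.755, 0.0, 0.0]
ft_force: [-0.3, 0.3, 4.2]
opening: 0.64
grasp_force: 3.4
```

Emit:
{"name": "play_rows", "arguments": {"motion": [[0, 0, 0, 0, 0, 0], [0, 0, 0, 0, 0, 0], [0, 0, 0, 0, 0, 0]], "fingers": 0.26}}

```text
t: 16.68
ee_pos: [0.485, 0.2173, 0.0396]
eef_rot: [0.656, 0.755, 0.0, 0.0]
ft_force: [-0.3, 0.3, 5.2]
opening: 0.631
grasp_force: 4.6
```

NL is soft. Gripping, lifting and carrying it.

Emit:
{"name": "play_rows", "arguments": {"motion": [[0, 0, 0, 0, 0, 0], [0, 0, 0, 0, 0, 0], [0, 0, 0, 0, 0, 0]], "fingers": 0.21}}

```text
t: 16.93
ee_pos: [0.4851, 0.2173, 0.0397]
eef_rot: [0.656, 0.755, 0.0, 0.0]
ft_force: [-0.2, 0.7, 6.5]
opening: 0.606
grasp_force: 6.8
```

Emit:
{"name": "play_rows", "arguments": {"motion": [[0, 0, 0.1, 0, 0, 0], [0, 0, 0.2, 0, 0, 0], [0, 0, 0.4, 0, 0, 0], [0, 0, 0.6, 0, 0, 0], [0, 0, 0.8, 0, 0, 0], [0, -0.1, 1, 0, 0, 0], [0, -0.3, 1, 0, 0, 0]]}}

```text
t: 17.52
ee_pos: [0.4861, 0.1884, 0.1436]
eef_rot: [0.655, 0.756, 0.003, 0.002]
ft_force: [1.3, 0.2, -0.9]
opening: 0.606
grasp_force: 4.9
```

Emit:
{"name": "play_rows", "arguments": {"motion": [[0.05, -0.25, 0, 0, 0, 0], [0.1, -0.5, 0, 0, 0, 0], [0.15, -0.75, 0, 0, 0, 0], [0.2, -1, 0, 0, 0, 0]]}}

```text
t: 17.85
ee_pos: [0.5047, 0.0862, 0.14]
eef_rot: [0.656, 0.755, 0.0, 0.0]
ft_force: [0.6, -0.3, -0.8]
opening: 0.607
grasp_force: 4.9
```

Emit:
{"name": "play_rows", "arguments": {"motion": [[0.05, -0.25, 0, 0, 0, 0], [0.1, -0.5, 0, 0, 0, 0], [0.15, -0.75, 0, 0, 0, 0], [0.2, -1, 0, 0, 0, 0]]}}

```text
t: 18.18
ee_pos: [0.5248, -0.0139, 0.14]
eef_rot: [0.656, 0.755, 0.0, 0.0]
ft_force: [0.8, 0.2, -1.2]
opening: 0.604
grasp_force: 4.9
```

Emit:
{"name": "play_rows", "arguments": {"motion": [[0.05, -0.25, 0, 0, 0, 0], [0.1, -0.5, 0, 0, 0, 0], [0.15, -0.75, 0, 0, 0, 0], [0.2, -1, 0, 0, 0, 0]]}}

```text
t: 18.52
ee_pos: [0.5448, -0.1139, 0.14]
eef_rot: [0.656, 0.755, 0.0, 0.0]
ft_force: [1.2, -0.4, -0.9]
opening: 0.604
grasp_force: 4.9
```

Emit:
{"name": "play_rows", "arguments": {"motion": [[0.05, -0.25, 0, 0, 0, 0], [0.1, -0.5, 0, 0, 0, 0], [0.15, -0.75, 0, 0, 0, 0], [0.15, -0.97, 0, 0, 0, 0], [0.15, -0.97, 0, 0, 0, 0], [0.15, -0.97, 0, 0, 0, 0]]}}

```text
t: 19.02
ee_pos: [0.5595, -0.2103, 0.1396]
eef_rot: [0.657, 0.754, 0.0, -0.0]
ft_force: [0.4, -0.5, -1.6]
opening: 0.602
grasp_force: 4.9
```

Emit:
{"name": "play_rows", "arguments": {"motion": [[0, 0, -0.2, 0, 0, 0], [0, 0, -0.4, 0, 0, 0], [0, 0, -0.6, 0, 0, 0], [0, 0, -0.75, 0, 0, 0], [0, 0, -0.84, 0, 0, 0], [0, 0, -0.84, 0, 0, 0]]}}

```text
t: 19.52
ee_pos: [0.5591, -0.2083, 0.0539]
eef_rot: [0.656, 0.755, -0.0, -0.002]
ft_force: [0.3, 0.1, -0.3]
opening: 0.603
grasp_force: 4.9
```

Emit:
{"name": "play_rows", "arguments": {"motion": [[0, 0, 0, 0, 0, 0], [0, 0, 0, 0, 0, 0], [0, 0, 0, 0, 0, 0], [0, 0, 0, 0, 0, 0]], "fingers": 0.6}}

```text
t: 19.85
ee_pos: [0.5602, -0.2099, 0.0563]
eef_rot: [0.656, 0.755, 0.0, 0.001]
ft_force: [0.5, 0.3, -0.1]
opening: 0.801
grasp_force: 0.0
```

Emit:
{"name": "play_rows", "arguments": {"motion": [[0, 0, 0.2, 0, 0, 0], [0, 0, 0.5, 0, 0, 0], [0, 0, 0.8, 0, 0, 0], [0, 0, 1, 0, 0, 0]]}}

```text
t: 20.18
ee_pos: [0.5604, -0.2101, 0.1587]
eef_rot: [0.656, 0.755, 0.0, 0.002]
ft_force: [0.3, 1.2, 1.4]
opening: 0.798
grasp_force: 0.0
```

Emit:
{"name": "play_rows", "arguments": {"motion": [[-0.3, 0, 0.1, 0, 0, 0], [-0.6, 0, 0.2, 0, 0, 0], [-1, 0, 0.5, 0, 0, 0], [-1, 0, 0.5, 0, 0, 0]]}}

```text
t: 20.52
ee_pos: [0.4575, -0.2099, 0.2087]
eef_rot: [0.656, 0.755, -0.0, 0.002]
ft_force: [-0.1, 1.0, 1.0]
opening: 0.798
grasp_force: 0.0
```

Emit:
{"name": "play_rows", "arguments": {"motion": [[-0.3, 0, 0.1, 0, 0, 0], [-0.6, 0, 0.2, 0, 0, 0], [-0.9, 0, 0.2, 0, 0, 0], [-0.9, 0, 0.2, 0, 0, 0]]}}

```text
t: 20.85
ee_pos: [0.367, -0.2094, 0.226]
eef_rot: [0.657, 0.754, -0.0, 0.0]
ft_force: [-0.0, 0.3, -0.0]
opening: 0.805
grasp_force: 0.0
```

```bash
python3 - <<'E'
from h import *
p=eyes.capture("top");cv2.imwrite("pics/end.png",cv2.resize(p["image"][110:250,190:500,::-1],None,fx=2.5,fy=2.5))
E
```

```text
(no output)
```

View pics/end.png

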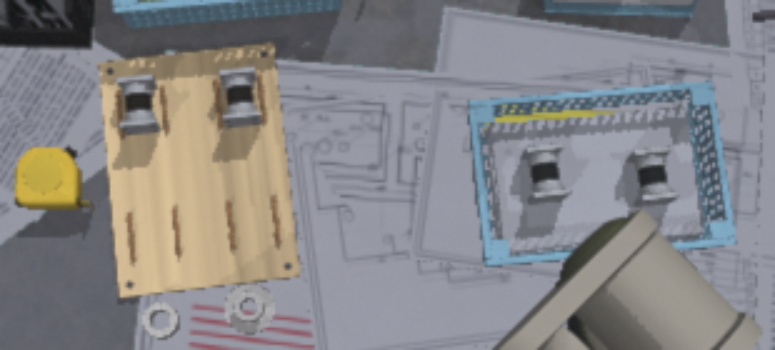

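Both soft mounts stand in the basket (crop 545,172 and 652,173). The sound ones are upright in the far row (138,103 and 240,97), and the bystanders haven't moved.

```bash
python3 -c "
from cell import job_done
print(job_done())"
```

```text
the job is handed in; nothing more can be done
None
```

The job is handed in: both soft mounts (the two in the near row) are in the blue basket, the two sound ones stand in their far-row places, and the bystanders haven't moved in the last picture; hand-in gave no verdict.

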